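# Close the vial case: flap, then cover

## Robot

A 6-joint arm with a two-finger parallel gripper is mounted at the origin on the work surface. World frame = base frame: x ahead of the robot, y to its left, z up, the work surface at z = 0. Lengths are in mm, angles in rad, forces in N, time in s.
With the tool pointing down it reaches from about 325 to 850 mm from the base axis. Payload 15.5 kg.
Tool frame: the origin (TCP) lies at the very end of the fingers, on their centre line; the grasp point (between the pads) lies 19 mm behind it; z points along the fingers, y is the line along which they close (so a half turn about z gives the same grasp; the last joint's range is limited). The gripper opens to 91 mm and grips with 3 to 60 N. Pads are 32 mm wide; open, the fingers measure 118 mm over their backs; the gripper's body (76 mm by 178 mm) begins 60 mm behind the grasp point.
Start: joints at [1.073, 0.494, 1.345, -0, 1.302, -0.096], TCP at [244.993, 574.982, 213.915] pointing down, gripper open.
Joint ranges: [-2.91, 2.91], [-0.82, 2.16], [0.22, 2.67], [-1.22, 4.37], [0.12, 2.79], [-3.08, 3.08]. Speed limits (rad/s): [1.89, 1.89, 2.57, 3.01, 3.01, 3.01].

## Interface

Orientations are given as a unit quaternion [w, x, y, z].
In Python, from cell import sensors, cams, job gives the robot as it stands.
- The arm moves only by the tool apply_moves, never from a script. Its argument "rows" is a list of rows, each a list of 5 numbers: the shift along the tool's x, y, z in units of 25 mm (1.0 is 25 mm), then the turn about the tool's z in units of 5 degrees (1.0 is 5 degrees), then the opening in per cent of the stroke, from 0 (shut) to 100 (fully open). A call has 1 to 12 rows; each row is the pose to reach, as a shift and turn from the pose commanded when the call began, along the tool's axes at that moment; what a row does not reach only later rows make up. A row lasts 1/12 s, in which the tool goes at most 41.7 mm and 7.16 degrees, less where a joint would pass 70% of its speed; a pose out of reach is approached as far as the arm can. A call with a gripper value outside its range is refused whole. The fingers move at their own pace and stop on an object; "newtons" is the grip in N (left out, the last holds). Time passes only in rows, so rows that repeat a pose let the fingers close. It gives the time, the measured TCP pose, the force, the opening and the grip force at its end, in the units of the state.
- sensors.state(): the state, without advancing time (a new reading comes with each control period).
- cams.snapshot(name): name is "scene" or "top" or "wrist"; returns a dict with "color" (480x640x3 uint8, red, green, blue), "camera_matrix" (3x3 intrinsics, pixels), "world_from_camera" (4x4, takes a point from camera to world coordinates); the wrist camera has in their place "hand_eye" (4x4, takes a point from camera to tool coordinates, whose origin is the TCP and whose axes are the flange's). Camera axes: x right, y down, z forward; pixel columns grow to the right and rows downward; lengths in mm; the calibration is good to about 2 mm. A picture is of the moment at which its call begins: read the wrist's pose just before it. There is no depth.
- job.finish_job(): hands the job in; it is judged then, once.
The state is a dict: "t": time; "joint_positions": joint angles; "qvel": joint speeds; "joint_torque": joint torques, N m; "tcp_pos": TCP position; "orientation": TCP orientation; "ft_force": force on the tool from outside, world axes, zero at the start; "ft_torque": the same for the moment, N m; "opening": finger opening in mm; "grip_force": force on a finger pad.
Only numpy, scipy, OpenCV 4.12 (cv2) and the standard library are available. Lean on these libraries where they do the work, as an engineer would, in place of code of your own. Each camera call takes 0.05 s, during which the arm holds its last target. There are 200 camera calls.

## Task

Close up the sample case for carrying: gently push the upright yellow flap down flat over the vials first, and only then swing the blue cover over it and press it fully shut without slamming it. Use only the fingertips or the outside of the fingers; grasp and lift nothing. Leave the vials seated and the bottle and beaker standing where they are, and finish with the robot clear of everything.

Things in the scene. Friction and masses are not known exactly. Their poses are not given: they have to be found in the camera images.
- case: Grey open-topped case, 220 (own x) x 170 (own y) x 85 mm high, fixed; place and yaw vary. Origin: centre of its underside, z up. Both hinges run along its x axis: flap hinge near the -y wall, cover hinge on the +y wall. Inside, black foam (top 40 mm above the table) with three wells in a row along x, the middle one empty.
- flap (a joint): Angle of the yellow flap (rad): 0 = folded level over the vials (its stop), 1.57 = upright, stop at 1.75 (leaning out over the case's -y wall). Starts at 1.35 to 1.7; folds towards the case's +y side. Stiff hinge: stays where left, about 1 N at the edge moves it. While it stands up it blocks the cover.
- flap_hinge (a point): Middle of the flap's hinge axis: 73 mm to the -y side of the case's centre, 79 mm above the table. Its axes turn with the flap: x along the hinge, y from hinge to free edge, z out of the outer face (up when folded, away from the case when upright).
- flap_edge (a point): Middle of the flap's free edge, mid-thickness. The flap is a plain plate, 190 mm along the hinge, 114 mm from hinge axis to free edge, 5 mm thick (2.5 mm each side of the hinge axis).
- cover (a joint): Angle of the blue cover (rad): 0 = fully shut, level on the case rim (its stop), 1.57 = upright, stop at 2.1. Starts at 1.65 to 2.0, leaning outward over the case's +y side; closes towards the -y side. Stiff hinge: stays where left, 2 to 4 N at the free edge moves it, and it must be pushed all the way.
- cover_hinge (a point): Middle of the cover's hinge axis, on the cover's inner face: 85 mm to the +y side of the case's centre, 86 mm above the table. Its axes turn with the cover: x along the hinge, -y from hinge to free edge, z out of the outer face (up when shut, away from the case when upright). The outer face lies 10 mm along z.
- cover_edge (a point): Middle of the cover's free edge, mid-thickness. The cover is a plain plate without handle, 220 mm along the hinge, 170 mm from hinge to free edge, 10 mm thick.
- vial_a: Loose amber vial with white cap, 28 mm diameter, 61 mm high, standing in the foam well 60 mm to the -x side of the case's centre; its foot is 12 mm and its cap top 73 mm above the table. Origin: centre of its underside. To be left seated.
- vial_b: Like vial_a, in the well 60 mm to the +x side of the case's centre.
- bottle: Loose amber bottle with blue cap, 68 mm diameter, 140 mm high, standing on the table beyond the case's +x end. Origin: centre of its underside. Leave alone.
- beaker: Loose white beaker, 64 mm diameter at the rim, 75 mm high, standing on the table beyond the case's +x end. Origin: centre of its underside. Leave alone.
Not all that is in view belongs to the job. What is shaped like the vial_a but green or red is not meant.

How it is judged (in metres and radians):
On the way, in this order (a step that is already met when the one before it is completed fails the run):
1. the flap is folded down flat while the cover is still open (value of joint flap below 0.1 rad and value of joint cover above 1 rad), for 0.2 s.
2. the cover is fully shut over the folded flap (value of joint cover below 0.06 rad and value of joint flap below 0.1 rad), for 0.2 s.
At the end, for the whole second after the job is handed in: The flap lies flat (within 0.10 rad), the cover is shut over it (within 0.06 rad, at rest), both vials are seated in their wells (less than 8 mm up), and the bottle and beaker stand upright within 30 mm of where they were (all of step 2 and velocity of joint cover between -0.05 and 0.05 rad/s and z of each of vial_a, vial_b in the frame of case below 0.02 m and not (distance of bottle from where it was at the start of the episode above 0.03 m) and not (distance of beaker from where it was at the start of the episode above 0.03 m) and angle between each of bottle, beaker's own z axis and vertical below 0.2 rad); the robot touches nothing.
It fails at once if the cover is swung down onto a flap that is not yet folded (value of joint cover below 0.7 rad and value of joint flap above 0.25 rad).
It fails at once if the cover is slammed (falls or is thrown shut at over 4 rad/s) (value of joint cover below 0.5 rad and velocity of joint cover below -4 rad/s).
It fails at once if the flap or cover is squeezed or forced with over 60 N (contact force between the fingers and cover above 60 N or contact force between the fingers and flap above 60 N).
It fails at once if a vial is lifted or pulled from its well (distance of any of vial_a, vial_b from where it was at the start of the episode above 0.015 m).
It fails at once if the bottle or beaker is moved, lifted or tipped (distance of any of bottle, beaker from where it was at the start of the episode above 0.03 m or angle between any of bottle, beaker's own z axis and vertical above 0.35 rad).
It also fails if it takes over 53 s, if anything falls off the work surface, if the arm or the gripper's body presses on something with over 40 N, if the wrist force passes 120 N, or if a joint passes its speed limit or range.

## Working session

There is one attempt and no reset: what is moved stays moved. The work goes in short steps, Python scripts to look and compute and a tool call to move; the robot and the scene stay as the last step left them, time stands still between calls to the robot, and variables do not carry over. Pictures are saved under pics/ and viewed, at most 10 in all, crops included, and the job is handed in when it is done.

Besides the shell and the picture viewer there is one more tool, called as name(argument=value, ...), one argument or row to a line, values as JSON. apply_moves: Moves the arm, as the interface text tells. Its arguments: {"type":"object","properties":{"rows":{"type":"array"},"newtons":{"type":"number"}},"required":["rows"]}

```bash
ls; mkdir -p pics
python3 - <<'E'
from cell import sensors,cams
import cv2,numpy as np,pickle
s=sensors.state();print(s)
d={}
for n in("scene","top"):
    p=cams.snapshot(n);d[n]=p;cv2.imwrite(f"pics/{n}0.png",p["color"][:,:,::-1]);print(n,p["camera_matrix"],p["world_from_camera"])
pickle.dump(d,open("d0.pkl","wb"))
E
```

```text
pics
{'t': 0.0, 'joint_positions': array([ 1.07251250e+00,  4.94138843e-01,  1.34609806e+00,  4.69258589e-06,
        1.30250349e+00, -9.55219304e-02]), 'qvel': array([-0.00019988,  0.00119314, -0.00072001, -0.00087279, -0.00043358,
       -0.0001779 ]), 'joint_torque': array([-1.41595938e-03, -8.78838515e+01, -3.81861377e+01,  7.05194380e-02,
        5.32563077e-02, -1.08689267e-04]), 'tcp_pos': array([244.81011707, 574.66629286, 213.37704241]), 'orientation': array([-1.70053273e-04,  2.00023137e-01,  9.79791006e-01, -5.48095996e-04]), 'ft_force': array([ 0.69970878,  0.58195496, -0.30154625]), 'ft_torque': array([ 0.00080356, -0.02967507, -0.02453668]), 'grip_force': 0.0, 'opening': 90.95686403117831}
scene [[602.81225869   0.         326.84335846]
 [  0.         602.81225869 234.42830924]
 [  0.           0.           1.        ]] [[-2.41304931e-01  8.51988758e-01 -4.64636509e-01  1.00213654e+03]
 [ 9.70445443e-01  2.10490911e-01 -1.18022109e-01  9.42545360e+01]
 [-2.75174802e-03 -4.79383700e-01 -8.77601103e-01  8.73177921e+02]
 [ 0.00000000e+00  0.00000000e+00  0.00000000e+00  1.00000000e+00]]
top [[501.16379536   0.         322.88018677]
 [  0.         501.16379536 246.74213311]
 [  0.           0.           1.        ]] [[ 2.50022223e-02 -9.86152233e-01  1.63947132e-01  4.34378074e+02]
 [-9.98512561e-01 -3.25831876e-02 -4.37150080e-02  2.23674453e+01]
 [ 4.84515729e-02 -1.62610298e-01 -9.85500044e-01  8.72075656e+02]
 [ 0.00000000e+00  0.00000000e+00  0.00000000e+00  1.00000000e+00]]
```

View pics/scene0.png

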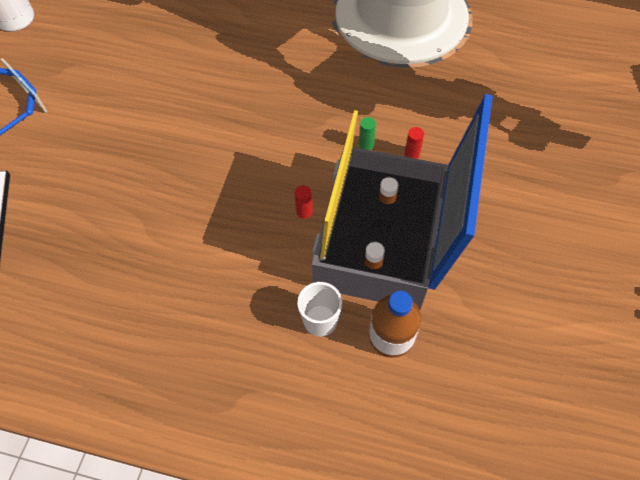

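View pics/top0.png

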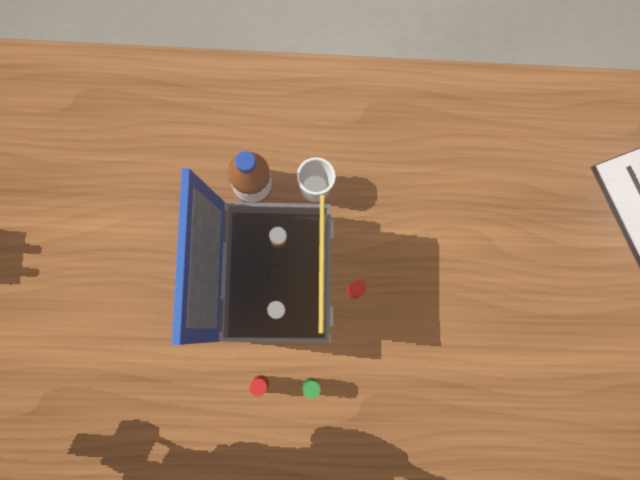

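The scene view shows the case around (385,230). The yellow flap is at left, from (356,113) to (324,256), and the blue cover at right, from (488,98) to (435,283). Vial caps are at (389,185) and (375,252), the bottle at (397,325) and the beaker at (320,308).
In the top view, the vial caps are at (278,236) and (276,310), the flap runs along column 321, and the cover covers columns 175–225.

Things that could be mistaken for what I want:
- **Vials:** the red and green look-alikes at scene (304,202), (414,142) and (367,133) are decoys. The amber, white-capped ones inside the case are the vials.
- **Yellow flap:** it is the only yellow thing.
- **Blue cover:** the blue bottle cap at (401,303) and the blue loop at (20,100) are not the cover.

```bash
cat > h.py <<'E'
import numpy as np,cv2,pickle
def ray(p,uv):
    K,T=p["camera_matrix"],p["world_from_camera"]
    d=T[:3,:3]@np.linalg.inv(K)@[*uv,1];return T[:3,3],d/np.linalg.norm(d)
def onz(p,uv,z):
    o,d=ray(p,uv);return o+d*(z-o[2])/d[2]
def tri(p1,a,p2,b):
    o1,d1=ray(p1,a);o2,d2=ray(p2,b)
    t=np.linalg.lstsq(np.c_[d1,-d2],o2-o1,rcond=None)[0]
    A=o1+t[0]*d1;B=o2+t[1]*d2;return (A+B)/2,np.linalg.norm(A-B)
def mask(img,c):
    h=cv2.cvtColor(img,cv2.COLOR_RGB2HSV)
    lo,hi={"y":((22,120,90),(34,255,255)),"b":((105,150,60),(125,255,255))}[c]
    m=cv2.inRange(h,lo,hi)
    n,l,s,_=cv2.connectedComponentsWithStats(m);k=1+s[1:,4].argmax();return (l==k).astype(np.uint8)
E
python3 - <<'E'
from h import *
np.set_printoptions(precision=1,suppress=True)
d=pickle.load(open("d0.pkl","rb"));S,T=d["scene"],d["top"]
print("caps top",onz(T,(278,235.5),73),onz(T,(276.5,310),73))
print("caps scene",onz(S,(389.5,184),73),onz(S,(375,250),73))
print("rim",[onz(T,u,85) for u in((225,205),(330,205),(331,341),(222,341))])
print("bottle",onz(T,(246,161),140),"beaker",onz(T,(316,175),75))
out=[]
for c in"yb":
  for n,p in d.items():
    m=mask(p["color"],c);cn=max(cv2.findContours(m,0,2)[0],key=cv2.contourArea)
    print(c,n,cv2.approxPolyDP(cn,3,True)[:,0].tolist())
a=cv2.resize(S["color"][90:300,290:500],(390,390),interpolation=2);b=cv2.resize(T["color"][140:350,170:380],(390,390),interpolation=2)
cv2.imwrite("pics/crop0.png",np.hstack([a,b])[:,:,::-1])
E
```

```text
caps top [583.3  60.   73. ] [463.8  57.6  73. ]
caps scene [466.3  61.1  73. ] [586.9  62.7  73. ]
rim [array([627.8, 145.9,  85. ]), array([634.1, -22.4,  85. ]), array([418. , -28.8,  85. ]), array([414. , 138.3,  85. ])]
bottle [683.8 109.6 140. ] beaker [686.7   1.4  75. ]
y scene [[357, 111], [325, 218], [322, 258], [350, 155]]
y top [[322, 196], [319, 333], [323, 330]]
b scene [[491, 95], [485, 94], [449, 164], [479, 114], [462, 230], [432, 270], [429, 287], [435, 287], [473, 235]]Traceback (most recent call last):
  File "<stdin>", line 11, in <module>
  File "h.py", line 15, in mask
    n,l,s,_=cv2.connectedComponentsWithStats(m);k=1+s[1:,4].argmax();return (l==k).astype(np.uint8)
                                                    ~~~~~~~~~~~~~~^^
ValueError: attempt to get argmax of an empty sequence
```

```bash
sed -i 's/((105,150,60),(125,255,255))/((100,120,40),(130,255,255))/' h.py
python3 - <<'E'
from h import *
np.set_printoptions(precision=1,suppress=True)
d=pickle.load(open("d0.pkl","rb"));S,T=d["scene"],d["top"]
print(cv2.cvtColor(T["color"][250:251,180:190],cv2.COLOR_RGB2HSV)[0].tolist())
m=mask(T["color"],"b");cn=max(cv2.findContours(m,0,2)[0],key=cv2.contourArea)
print(cv2.approxPolyDP(cn,3,True)[:,0].tolist())
print("flap",tri(S,(356.5,111),T,(320.5,333)),tri(S,(325,218),T,(322.5,196)))
a=cv2.resize(S["color"][90:300,290:500],(390,390),interpolation=2);b=cv2.resize(T["color"][140:350,170:380],(390,390),interpolation=2)
cv2.imwrite("pics/crop0.png",np.hstack([a,b])[:,:,::-1])
E
```

```text
[[109, 134, 207], [109, 134, 208], [109, 133, 207], [109, 134, 205], [110, 134, 181], [113, 119, 135], [117, 90, 102], [118, 86, 98], [118, 88, 98], [118, 77, 99]]
[[188, 169], [182, 172], [173, 343], [180, 342]]
flap (array([430.3,  -6.5, 188.2]), np.float64(2.3502562453350104)) (array([619.1,  -5.4, 193.4]), np.float64(0.015565308145636739))
```

View pics/crop0.png

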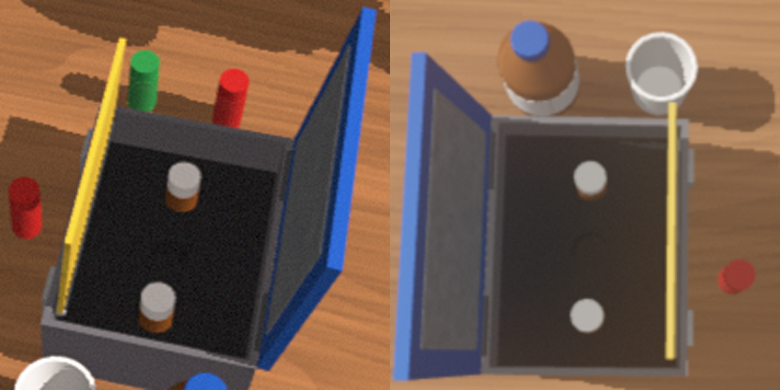

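The crop confirms it: the flap stands upright on the −y side, the cover leans outward on the +y side, and two white-capped vials sit in the foam. The bottle and beaker stand beyond the far (+x) end, and the green and red vials are outside the case.

Run:
```python
from h import *
np.set_printoptions(precision=1,suppress=True)
d=pickle.load(open("d0.pkl","rb"));S,T=d["scene"],d["top"]
print(tri(S,(491,95),T,(173,343)),tri(S,(485,94),T,(180,342)),tri(S,(473,235),T,(182,172)))
from scipy.spatial.transform import Rotation as R
from cell import sensors
s=sensors.state();q=s["orientation"];M=R.from_quat(np.r_[q[1:],q[0]]).as_matrix()
print(M)
for g in([525,-60,270],[525,-60,170]): print(M.T@(np.array(g)-s["tcp_pos"])/25)
```

```text
(array([414.5, 172.4, 252.9]), np.float64(1.4354142223096522)) (array([415.9, 164.1, 254.2]), np.float64(1.7628819031581884)) (array([629.5, 177.8, 246.2]), np.float64(0.4435617248900841))
[[-0.9  0.4 -0. ]
 [ 0.4  0.9 -0. ]
 [ 0.  -0.  -1. ]]
[-20.3 -19.   -2.2]
[-20.3 -19.    1.8]
```

apply_moves(
  rows=[
    [0, 0, -5, 3, 0],
    [0, 0, -5, 3, 0],
    [0, 0, -5, 3, 0],
    [0, 0, -5, 3, 0],
    [-20.3, -19, -5, 13.1, 0],
    [-20.3, -19, -5, 13.1, 0],
    [-20.3, -19, -5, 13.1, 0],
    [-20.3, -19, -5, 13.1, 0],
    [-20.3, -19, -5, 13.1, 0],
    [-20.3, -19, -5, 13.1, 0],
    [-20.3, -19, -5, 13.1, 0],
    [-20.3, -19, -5, 13.1, 0],
  ],
  newtons=10,
)

```text
t: 1.1
tcp_pos: [379.7, 268.1, 338.8]
orientation: [0.0, 0.701, 0.713, -0.0]
ft_force: [1.2, 0.1, -0.3]
opening: 13.9
grip_force: 0.0
```

apply_moves(
  rows=[
    [-13, 5.8, 0, 0, 0],
    [-13, 5.8, 0, 0, 0],
    [-13, 5.8, 0, 0, 0],
    [-13, 5.8, 0, 0, 0],
    [-13, 5.8, 0, 0, 0],
    [-13, 5.8, 0, 0, 0],
    [-13, 5.8, 0, 0, 0],
    [-13, 5.8, 0, 0, 0],
    [-13, 5.8, 0, 0, 0],
    [-13, 5.8, 0, 0, 0],
    [-13, 5.8, 0, 0, 0],
    [-13, 5.8, 0, 0, 0],
  ],
)

```text
t: 2.1
tcp_pos: [532.2, -50.8, 338.6]
orientation: [-0.0, 0.698, 0.716, -0.0]
ft_force: [-1.3, 0.3, 0.2]
opening: 0.7
grip_force: 0.0
```

apply_moves(
  rows=[
    [-0.4, -0.2, 2, 0, 0],
    [-0.4, -0.2, 4, 0, 0],
    [-0.4, -0.2, 6, 0, 0],
    [-0.4, -0.2, 6.8, 0, 0],
    [-0.4, -0.2, 6.8, 0, 0],
    [-0.4, -0.2, 6.8, 0, 0],
  ],
)

```text
t: 2.6
tcp_pos: [526.4, -60.2, 167.9]
orientation: [-0.002, 0.698, 0.716, -0.001]
ft_force: [-0.1, -0.4, 0.6]
opening: 0.0
grip_force: 0.0
```

apply_moves(
  rows=[
    [0.7, 0, 0, 0, 0],
    [1.2, 0, 0, 0, 0],
    [1.5, 0, 0, 0, 0],
    [1.75, 0, 0, 0, 0],
    [2.0, 0, 0.03, 0, 0],
    [2.25, 0, 0.1, 0, 0],
    [2.5, 0, 0.18, 0, 0],
    [2.75, 0, 0.29, 0, 0],
    [3.0, 0, 0.42, 0, 0],
    [3.2, 0, 0.55, 0, 0],
    [3.4, 0, 0.68, 0, 0],
    [3.4, 0, 0.68, 0, 0],
  ],
)

```text
t: 3.6
tcp_pos: [525.3, 24.5, 151.1]
orientation: [-0.001, 0.698, 0.716, -0.0]
ft_force: [-0.2, 0.4, -0.1]
opening: 0.2
grip_force: 0.0
```

Run:
```python
from cell import cams
from h import *
p=cams.snapshot("top");q=cams.snapshot("scene")
cv2.imwrite("pics/p1.png",np.hstack([q["color"][60:360,270:570],p["color"][100:400,120:420]])[:,:,::-1])
```

```text
(no output)
```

View pics/p1.png

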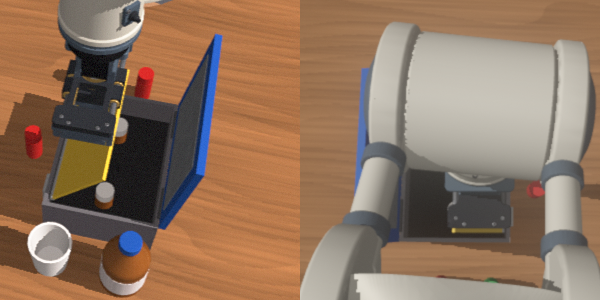

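The flap is about half folded under the fingertips. The gripper is clear of the cover, and the bottle and beaker are untouched.

apply_moves(
  rows=[
    [0.22, 0, 0.17, 0, 0],
    [0.43, 0, 0.36, 0, 0],
    [0.62, 0, 0.56, 0, 0],
    [0.78, 0, 0.77, 0, 0],
    [0.97, 0, 1.07, 0, 0],
    [1.14, 0, 1.39, 0, 0],
    [1.27, 0, 1.72, 0, 0],
    [1.37, 0, 2.06, 0, 0],
    [1.42, 0, 2.3, 0, 0],
    [1.44, 0, 2.5, 0, 0],
    [1.45, 0, 2.65, 0, 0],
    [1.45, 0, 2.7, 0, 0],
  ],
)

```text
t: 4.7
tcp_pos: [524.6, 59.8, 83.8]
orientation: [-0.0, 0.698, 0.716, -0.0]
ft_force: [-0.4, -0.2, 0.7]
opening: 0.5
grip_force: 0.2
```

Press down slowly until there's contact force.

apply_moves(
  rows=[
    [0, 0, 0.04, 0, 0],
    [0, 0, 0.08, 0, 0],
    [0, 0, 0.11, 0, 0],
    [0, 0, 0.11, 0, 0],
  ],
)

```text
t: 5.03
tcp_pos: [525.0, 59.7, 81.8]
orientation: [0.0, 0.698, 0.716, 0.0]
ft_force: [-0.8, -0.3, -0.3]
opening: 0.6
grip_force: 0.0
```

apply_moves(
  rows=[
    [0, 0, 0.04, 0, 0],
    [0, 0, 0.08, 0, 0],
    [0, 0, 0.1, 0, 0],
    [0, 0, 0.1, 0, 0],
  ],
)

```text
t: 5.37
tcp_pos: [525.2, 59.8, 81.2]
orientation: [0.001, 0.698, 0.716, 0.001]
ft_force: [-9.9, -0.9, 41.4]
opening: 0.4
grip_force: 20.7
```

apply_moves(
  rows=[
    [0, 0, -0.5, 0, 0],
    [0, 0, -2, 0, 0],
    [0, 0, -3.6, 0, 0],
    [0, 0, -5.2, 0, 0],
    [0, 0, -6.8, 0, 0],
    [0, 0, -8.4, 0, 0],
    [0, 0, -10, 0, 0],
    [0, 0, -10.8, 0, 0],
    [0, 0, -10.8, 0, 0],
  ],
)

```text
t: 6.12
tcp_pos: [526.6, 59.8, 354.4]
orientation: [0.003, 0.698, 0.716, 0.003]
ft_force: [-0.4, -0.3, -0.7]
opening: 0.4
grip_force: 0.0
```

apply_moves(
  rows=[
    [1.6, 0, 0, 0, 0],
    [3.2, 0, 0, 0, 0],
    [4.8, 0, 0, 0, 0],
    [6.4, 0, 0, 0, 0],
    [7.2, 0, 0, 0, 0],
    [7.2, 0, 0, 0, 0],
    [7.2, 0, 0, 0, 0],
  ],
)

```text
t: 6.7
tcp_pos: [519.9, 240.6, 348.5]
orientation: [-0.0, 0.698, 0.717, -0.0]
ft_force: [-0.2, -0.9, 0.5]
opening: 0.7
grip_force: 0.0
```

Run:
```python
from cell import cams
from h import *
p=cams.snapshot("scene")
cv2.imwrite("pics/p2.png",cv2.resize(p["color"][40:360,250:570],(560,560))[:,:,::-1])
```

```text
(no output)
```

View pics/p2.png

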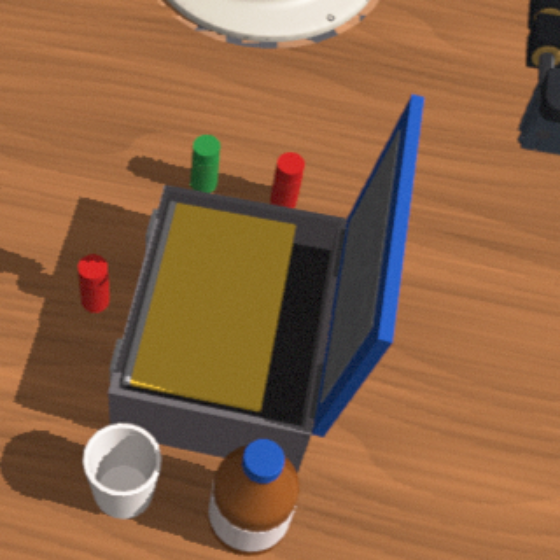

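The flap lies flat, both ends level with the rim. The cover is still open and the gripper is outside it on the +y side. Next I'll lower beside the cover.

apply_moves(
  rows=[
    [-0.2, 0.2, 1.5, 0, 0],
    [-0.2, 0.2, 3, 0, 0],
    [-0.2, 0.2, 4.5, 0, 0],
    [-0.2, 0.2, 5.4, 0, 0],
    [-0.2, 0.2, 5.4, 0, 0],
    [-0.2, 0.2, 5.4, 0, 0],
  ],
)

```text
t: 7.25
tcp_pos: [525.3, 233.7, 214.1]
orientation: [-0.0, 0.699, 0.715, -0.001]
ft_force: [0.6, -0.1, 0.9]
opening: 0.3
grip_force: 0.0
```

apply_moves(
  rows=[
    [-0.8, 0, 0, 0, 0],
    [-1.4, 0, 0, 0, 0],
    [-1.8, 0, 0, 0, 0],
    [-2.2, 0, -0.05, 0, 0],
    [-2.6, 0, -0.07, 0, 0],
    [-3.0, 0, -0.07, 0, 0],
    [-3.4, 0, -0.06, 0, 0],
    [-3.8, 0, 0, 0, 0],
    [-4.15, 0, 0.07, 0, 0],
    [-4.42, 0, 0.13, 0, 0],
    [-4.42, 0, 0.13, 0, 0],
  ],
)

```text
t: 8.17
tcp_pos: [528.0, 123.0, 210.4]
orientation: [-0.0, 0.699, 0.715, -0.001]
ft_force: [0.5, 0.3, -0.5]
opening: 0.2
grip_force: 0.0
```

Run:
```python
from cell import cams
from h import *
p=cams.snapshot("scene")
cv2.imwrite("pics/p3.png",cv2.resize(p["color"][40:360,250:570],(480,480))[:,:,::-1])
```

```text
(no output)
```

View pics/p3.png

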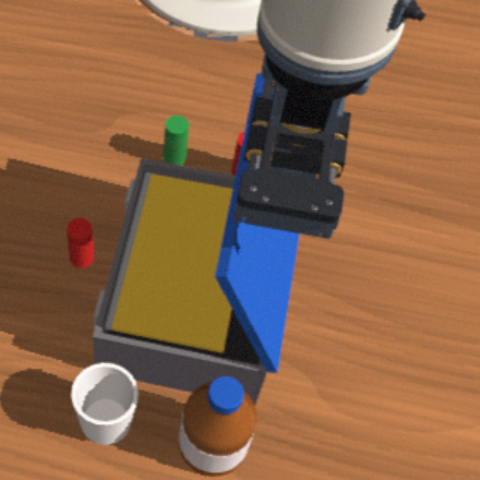

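The cover is past upright, at about 1.2 rad, with the fingertips on its outer face. The flap is still flat, and I'll continue along the arc.

apply_moves(
  rows=[
    [-0.48, 0, 0.16, 0, 0],
    [-0.95, 0, 0.38, 0, 0],
    [-1.4, 0, 0.66, 0, 0],
    [-1.82, 0, 0.96, 0, 0],
    [-2.2, 0, 1.32, 0, 0],
    [-2.55, 0, 1.71, 0, 0],
    [-2.85, 0, 2.13, 0, 0],
    [-3.11, 0, 2.58, 0, 0],
    [-3.33, 0, 3.06, 0, 0],
    [-3.5, 0, 3.5, 0, 0],
    [-3.56, 0, 3.8, 0, 0],
    [-3.62, 0, 4.06, 0, 0],
  ],
)

```text
t: 9.22
tcp_pos: [530.2, 33.3, 108.3]
orientation: [-0.0, 0.698, 0.716, -0.0]
ft_force: [-0.5, 0.2, 0.6]
opening: 0.5
grip_force: 0.7
```

apply_moves(
  rows=[
    [0, 0, 0.15, 0, 0],
    [0, 0, 0.28, 0, 0],
    [0, 0, 0.38, 0, 0],
    [0, 0, 0.44, 0, 0],
    [0, 0, 0.44, 0, 0],
  ],
)

```text
t: 9.63
tcp_pos: [530.5, 34.1, 98.4]
orientation: [-0.0, 0.698, 0.716, 0.0]
ft_force: [-0.3, -0.4, -0.1]
opening: 0.6
grip_force: 0.0
```

apply_moves(
  rows=[
    [0, 0, 0.04, 0, 0],
    [0, 0, 0.08, 0, 0],
    [0, 0, 0.1, 0, 0],
    [0, 0, 0.1, 0, 0],
  ],
)

```text
t: 9.97
tcp_pos: [530.7, 34.0, 96.2]
orientation: [0.0, 0.698, 0.716, 0.0]
ft_force: [-1.0, -0.5, 4.8]
opening: 0.6
grip_force: 2.4
```

apply_moves(
  rows=[
    [0, 0, 0.02, 0, 0],
    [0, 0, 0.04, 0, 0],
    [0, 0, 0.06, 0, 0],
    [0, 0, 0.06, 0, 0],
    [0, 0, 0.06, 0, 0],
  ],
)

```text
t: 10.38
tcp_pos: [530.7, 34.0, 96.0]
orientation: [0.001, 0.698, 0.716, 0.0]
ft_force: [-9.1, -0.7, 33.5]
opening: 0.7
grip_force: 16.7
```

Hard stop at z = 96, which means the cover is fully shut. I'll back away straight up, then clear to the side.

apply_moves(
  rows=[
    [0, 0, -0.3, 0, 0],
    [0, 0, -1.2, 0, 0],
    [0, 0, -2.8, 0, 0],
    [0, 0, -4.4, 0, 0],
    [0, 0, -6, 0, 0],
    [0, 0, -7.6, 0, 0],
    [0, 0, -9, 0, 0],
    [0, 0, -9, 0, 0],
  ],
)

```text
t: 11.05
tcp_pos: [533.0, 34.0, 326.5]
orientation: [0.004, 0.698, 0.716, 0.004]
ft_force: [0.1, -0.5, 0.5]
opening: 0.4
grip_force: 0.0
```

apply_moves(
  rows=[
    [1.6, 0, 0, 0, 0],
    [3.2, 0, 0, 0, 0],
    [4.8, 0, 0, 0, 0],
    [6.4, 0, 0, 0, 0],
    [8, 0, 0, 0, 0],
    [9, 0, 0, 0, 0],
    [9, 0, 0, 0, 0],
    [9, 0, 0, 0, 0],
  ],
)

```text
t: 11.72
tcp_pos: [524.5, 260.1, 319.0]
orientation: [-0.0, 0.697, 0.717, -0.0]
ft_force: [0.3, -0.2, -0.0]
opening: 0.6
grip_force: 0.0
```

Run:
```python
from cell import cams
from h import *
p=cams.snapshot("scene");d=pickle.load(open("d0.pkl","rb"))
cv2.imwrite("pics/p4.png",np.hstack([d["scene"]["color"][60:360,270:570],p["color"][60:360,270:570]])[:,:,::-1])
```

```text
(no output)
```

View pics/p4.png

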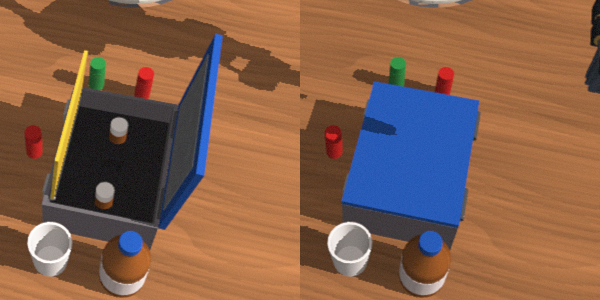

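The cover lies flat and shut on the rim, the bottle and beaker haven't moved, and the robot is clear.

```bash
python3 -c "
from cell import job
print(job.finish_job())"
```

```text
the job is handed in; nothing more can be done
None
```

The case is closed and the job handed in: the flap was folded flat first, then the cover was pressed shut to its stop; the bottle and beaker did not visibly move and the robot is clear, though the vials could not be seen under the cover and no verdict came back.

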